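Pull the core plate, then close the mould halves and hold them pressed

ROBOT

A 7-joint arm with a two-finger parallel gripper is mounted at the origin on a cart in front of the work surface, level with it; the furniture and walls round the work are solid. World frame = base frame: x ahead of the robot, y to its left, z up, the work surface at z = 0. Lengths are in m, angles in rad, forces in N, time in s.
With the tool pointing down it reaches from about 0.4 to 0.85 m from the base axis. Payload 4.5 kg.
Tool frame: the origin (TCP) lies midway between the tips of the shut fingers; the grasp point (between the pads) lies 19 mm behind it; z points along the fingers, y is the line along which they close (so a half turn about z gives the same grasp; the last joint's range is limited). The gripper opens to 88 mm and grips with 3 to 60 N. Pads are 18 mm wide; open, the fingers measure 123 mm over their backs; the gripper's body (75 mm by 187 mm) begins 45 mm behind the grasp point.
Start: joints at [-1.217, 0.689, -0.195, 1.565, 0.157, 0.902, -0.215], TCP at [0.196, 0.593, 0.239] pointing down, gripper open.
Joint ranges: [-3.01, 3.01], [-0.46, 2.08], [-1.47, 1.51], [0.13, 2.56], [-1, 4.14], [0.04, 2.09], [-2.66, 2.66]. Speed limits (rad/s): [2.57, 2.57, 3.14, 3.14, 3.14, 3.14, 3.14].

INTERFACE

Orientations are given as a unit quaternion [x, y, z, w].
In Python, from plant import r, eyes, finish_job gives the robot as it stands. The module is installed in compiled form; this text tells all that it offers.
- The arm moves only by the tool move_arm, never from a script. Its argument "motion" is a list of rows, each a list of 7 numbers: the shift along the tool's x, y, z in mm, then the turn, a rotation vector about the tool's x, y, z in degrees, then the closure, from 0 (fully open) to 1 (shut). A call has 1 to 5 rows; each row is the pose to reach, as a shift and turn from the pose commanded when the call began, along the tool's axes at that moment; what a row does not reach only later rows make up. A row lasts 1/8 s, in which the tool goes at most 62.5 mm and 10.7 degrees, less where a joint would pass 70% of its speed; a pose out of reach is approached as far as the arm can. A call with a gripper value outside its range is refused whole. The fingers move at their own pace and stop on an object; "newtons" is the grip in N (left out, the last holds). Time passes only in rows, so rows that repeat a pose let the fingers close. It gives the time, the measured TCP pose, the force, the opening and the grip force at its end, in the units of the state.
- r.get_state(): the state, without advancing time (a new reading comes with each control period).
- eyes.snapshot(name): name is "side" or "top" or "wrist"; returns a dict with "frame" (420x560x3 uint8, red, green, blue), "z_map" (420x560 float32, m along the optical axis (not along the pixel's ray), 0 where there is no reading), "intrinsics" (3x3 intrinsics, pixels), "dist" ([k1, k2, p1, p2, k3] as OpenCV has them; the pictures are not rectified), "world_to_cam" (4x4, takes a point from world to camera coordinates). Camera axes: x right, y down, z forward; pixel columns grow to the right and rows downward; lengths in m; the calibration is good to about 2 mm. A picture is of the moment at which its call begins.
- finish_job(): hands the job in; it is judged then, once.
The state is a dict: "clock": time; "q": joint angles; "qd": joint speeds; "joint_torque": joint torques, N m; "tool_pos": TCP position; "eef_rot": TCP orientation; "contact_force": force on the tool from outside, world axes, zero at the start; "moment": the same for the moment, N m; "opening": opening from 0.0 (shut) to 1.0 (fully open); "finger_force": force on a finger pad.
Only numpy, scipy, OpenCV 4.12 (cv2) and the standard library are available. Lean on these libraries where they do the work, as an engineer would, in place of code of your own. Each camera call takes 0.05 s, during which the arm holds its last target. There are 200 camera calls.

TASK

Pull the upright core plate out of the bolted-down lower mould half, stand its lower edge on the table leaning at a slant against the wooden box, and let go of it. Then take the upper mould half by its rib and close it fully onto the two dowels of the lower half (thick dowel into wide bore), without shifting the small cast box, the block of type or the T-handled key. Finish while still gripping the rib and pushing the halves together with a steady 10 to 20 N; do not let go.

Things in the scene. Friction and masses are not known exactly. Their poses are not given: they have to be found in the camera images.
- mould_lower: Lower mould half, fixed: dark steel block 70 (x) x 130 (y) x 36 (z) mm, low bolted flanges (8 mm high) on its x sides to 48 mm from the middle. Origin: centre of underside, z up. Two bright dowels stand on its flat top. Between them a slot along y, 7.5 mm wide, 61.5 mm long, 14 mm deep, where the core plate stands at first.
- seat_thick (a point): Centre of the thick dowel's foot on the lower half's top, at its y = +50 mm, 36 mm above the table. Dowel: diameter 14 mm, 16 mm tall, top 4 mm tapered.
- seat_thin (a point): Centre of the thin dowel's foot on the lower half's top, at its y = -50 mm, 36 mm above the table. Dowel: diameter 10 mm, 16 mm tall, top 4 mm tapered.
- mould_upper: Upper mould half, loose, 0.5 kg, right side up on the table at the robot's right: dark steel plate 70 (x) x 130 (y) x 24 (z) mm; on its top a solid rib 22 mm thick (x), 64 long (y), 38 tall (whole height 62). Two through bores. Origin: centre of underside, z up. Closed, its origin is 36 mm straight above the lower half's, axes equal.
- bore_thick (a point): Centre of the wide bore's mouth in the upper half's underside, at its y = +50 mm: diameter 16 mm, 1 mm clear all round the thick dowel.
- bore_thin (a point): Centre of the narrow bore's mouth in the upper half's underside, at its y = -50 mm: diameter 12 mm, 1 mm clear all round the thin dowel.
- core_plate: Core plate, loose, about 0.12 kg: plain aluminium slab 6 mm thick (x), 60 wide (y), 110 tall (z), small dark dot near its top. Origin: centre of its lower edge, z runs up the plate. It stands upright in the lower half's slot, 14 mm deep, with a little play, and blocks the closing of the mould.
- core_foot (a point): Centre of the lower edge of the core plate (its origin).
- wooden_box: Closed wooden box, fixed, at the robot's left, 57 mm high. Origin on the table under its middle, z up. Its front looks along its own -x: the lid's front edge is at x = -58 mm, z = 49 to 57 mm, y = -93 to +93 mm; the wall below stands 4 mm back; a small knob is at mid-front. The lid does not open. The plate leans well on the lid's front edge beside the knob.
- mould_tray: Bystander: small open cast box 64 x 110 x 42 mm, loose, between robot and mould. Origin at the centre of its underside.
- type_block: Bystander: block of metal type lines 51 x 34 x 23 mm, loose, beyond the lower half. Origin at the centre of its underside.
- tee_key: Bystander: T-handled key 70 x 90 x 12 mm, loose, lying near the robot. Origin on the table under its middle.

How it is judged:
By the outcome, as a careful person would: the job done as asked, in the order asked, and still so for the second after the job is handed in, while the arm keeps its last pose, push and grip.
It also fails if it takes over 61 s, if anything falls off the work surface, if the arm or the gripper's body presses on something with over 40 N, if the wrist force passes 120 N, or if a joint passes its speed limit or range.

## Working session

There is one attempt and no reset: what is moved stays moved. The work goes in short steps, Python scripts to look and compute and a tool call to move; the robot and the scene stay as the last step left them, time stands still between calls to the robot, and variables do not carry over. Pictures are saved under pics/ and viewed, at most 10 in all, crops included, and the job is handed in when it is done.

Besides the shell and the picture viewer there is one more tool, called after "Request:" by a JSON object that holds its "api" and its "payload". move_arm: Moves the arm, as the interface text tells. Its arguments: {"type":"object","properties":{"motion":{"type":"array","items":{"type":"array","items":{"type":"number"}}},"newtons":{"type":"number"}},"required":["motion"]}

```bash
mkdir -p pics
cat > h.py <<'E'
import numpy as np, cv2
from scipy.spatial.transform import Rotation as R
from plant import r, eyes, finish_job
def cloud(s):
    K,d,T=s["intrinsics"],s["dist"],s["world_to_cam"]
    h,w=s["z_map"].shape
    u,v=np.meshgrid(np.arange(w,dtype=float),np.arange(h,dtype=float))
    p=cv2.undistortPoints(np.stack([u.ravel(),v.ravel()],1)[:,None],K,np.array(d)).reshape(h,w,2)
    z=s["z_map"]
    P=np.dstack([p[...,0]*z,p[...,1]*z,z])
    W=(P-T[:3,3])@T[:3,:3]
    W[z==0]=np.nan
    return W
def ray(s,uv,z):
    K,d,T=s["intrinsics"],s["dist"],s["world_to_cam"]
    p=cv2.undistortPoints(np.array(uv,float).reshape(-1,1,2),K,np.array(d)).reshape(-1,2)
    D=np.c_[p,np.ones(len(p))]@T[:3,:3]; c=-T[:3,:3].T@T[:3,3]
    return c+D*((z-c[2])/D[:,2])[:,None]
def save(s,n): cv2.imwrite(f"pics/{n}.png",s["frame"][...,::-1])
def tomm(target,Rt=None):
    s=r.get_state(); A=R.from_quat(s["eef_rot"])
    print("shift mm",np.round(A.inv().apply(np.array(target)-s["tool_pos"])*1000,1))
    if Rt is not None: print("turn deg",np.round(np.degrees((A.inv()*Rt).as_rotvec()),1))
E
python3 - <<'E'
from h import *
st=r.get_state(); print({k:np.round(v,3) for k,v in st.items()}); print(R.from_quat(st["eef_rot"]).as_matrix().round(3))
fs=[]
for n in ["top","side"]:
    s=eyes.snapshot(n); save(s,n+"0"); np.savez(n+"0",**{k:np.array(v) for k,v in s.items()}); T=s["world_to_cam"]; print(n,(-T[:3,:3].T@T[:3,3]).round(3),T[2,:3].round(2))
E
```

```text
{'clock': np.float64(0.0), 'q': array([-1.217,  0.69 , -0.195,  1.566,  0.157,  0.902, -0.215]), 'qd': array([-0.001, -0.001,  0.   , -0.   ,  0.001, -0.001, -0.002]), 'joint_torque': array([ 1.0000e-03, -5.2757e+01, -1.2670e+00, -1.5343e+01, -5.3000e-02,
        6.0000e-03,  0.0000e+00]), 'tool_pos': array([0.196, 0.593, 0.238]), 'eef_rot': array([ 0.159,  0.987, -0.001, -0.   ]), 'contact_force': array([-1.589,  0.091, -0.013]), 'moment': array([ 0.013, -0.051, -0.077]), 'finger_force': np.float64(0.0), 'opening': np.float64(1.0)}
[[-0.949  0.314 -0.   ]
 [ 0.314  0.949 -0.002]
 [-0.    -0.002 -1.   ]]
top [ 0.388 -0.069  0.915] [ 0.16 -0.01 -0.99]
side [ 0.403 -0.894  0.59 ] [ 0.13  0.84 -0.52]
```

View pics/top0.png

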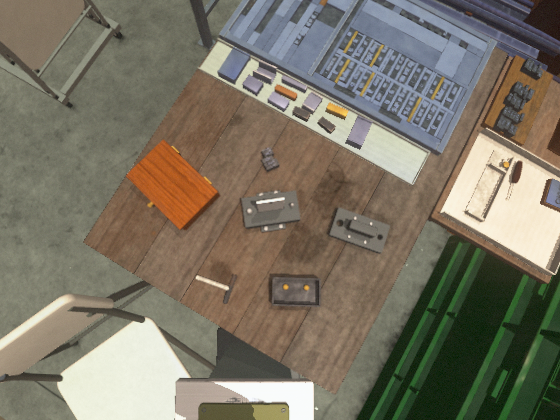

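View pics/side0.png

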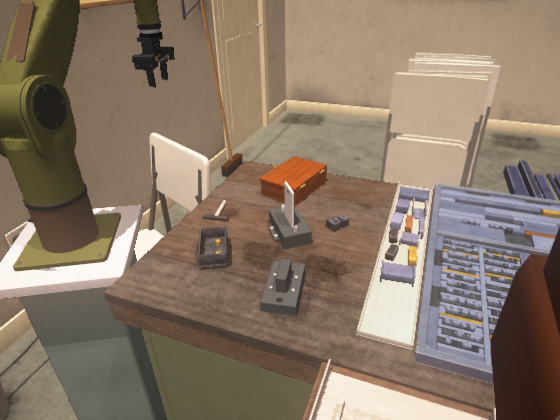

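```bash
cat > m.py <<'E'
from h import *
s=dict(np.load("top0.npz")); W=cloud(s); print(s["intrinsics"].round(1).tolist(), s["dist"])
def rect(win,zlo,zhi,nm):
    u0,u1,v0,v1=win; sub=W[v0:v1,u0:u1].reshape(-1,3); m=(sub[:,2]>zlo)&(sub[:,2]<zhi); p=sub[m]
    if len(p)<4: print(nm,"none");return
    (c,wh,a)=cv2.minAreaRect((p[:,:2]*1000).astype(np.float32))
    print(nm,len(p),"c",np.round(c,1),"wh",np.round(wh,1),"ang",round(a,1),"zmed",np.round(np.median(p[:,2])*1000,1),"mean",(p[:,:2].mean(0)*1000).round(1))
rect((220,320,170,245),.028,.045,"lower top")
rect((220,320,170,245),.085,.14,"plate top")
rect((310,400,190,265),.017,.032,"upper plate")
rect((310,400,190,265),.05,.075,"rib")
rect((115,225,130,235),.049,.07,"box lid")
rect((115,225,130,235),.03,.07,"box")
rect((260,330,260,320),.02,.07,"tray")
rect((250,290,140,180),.012,.05,"type")
rect((185,245,265,310),.005,.05,"key")
f=s["frame"][...,::-1]
a=cv2.resize(f[160:260,215:405],None,fx=4,fy=4,interpolation=cv2.INTER_CUBIC); cv2.imwrite("pics/crop1.png",a)
E
python3 m.py
```

```text
[[381.1, 0.0, 277.0], [0.0, 381.1, 214.1], [0.0, 0.0, 1.0]] [-0.06783491  0.          0.          0.          0.        ]
lower top 1336 c [545.4 -57.7] wh [ 70.7 130.2] ang 8.5 zmed 35.7 mean [542.2 -58.5]
plate top 188 c [545.2 -57.6] wh [ 6.4 58.6] ang 8.2 zmed 125.0 mean [543.8 -58.1]
upper plate 1233 c [ 496.6 -269.4] wh [131.5  70.7] ang 70.4 zmed 23.3 mean [ 495.9 -267.8]
rib 281 c [ 496.6 -269. ] wh [64.2 22.5] ang 69.9 zmed 60.8 mean [ 496.5 -267.3]
box lid 4218 c [598.6 174.6] wh [187.4 141.2] ang 46.3 zmed 57.2 mean [599.2 170.7]
box 4271 c [598.6 174.6] wh [187.4 141.2] ang 46.3 zmed 57.1 mean [598.5 169.9]
tray 360 c [ 355.1 -116.6] wh [110.7  64.7] ang 88.2 zmed 41.0 mean [ 353.9 -119. ]
type 258 c [673.1 -52.2] wh [51.1 33.8] ang 25.2 zmed 19.9 mean [671.4 -53.7]
key 311 c [370.6  69.2] wh [108.1  82.9] ang 83.9 zmed 10.4 mean [367.9  58.3]
```

View pics/crop1.png

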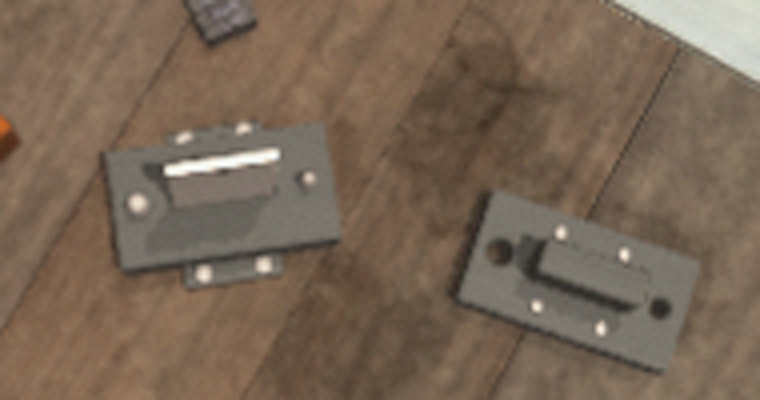

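```bash
cat >> h.py <<'E'
def down(a):
    a=np.radians(a); y=np.array([np.cos(a),np.sin(a),0]); z=np.array([0,0,-1.]); return R.from_matrix(np.c_[np.cross(y,z),y,z])
E
cat >> m.py <<'E'
print("--")
sub=W[130:235,115:225].reshape(-1,3); p=sub[(sub[:,2]>.052)&(sub[:,2]<.062)][:,:2]*1000
a=np.radians(-43.7); bx=np.array([np.cos(a),np.sin(a)]); by=np.array([-bx[1],bx[0]])
X=p@bx;Y=p@by; ym=(Y.min()+Y.max())/2; print("ymid",ym,"yr",Y.max()-Y.min())
for k in range(-85,90,10):
    m=abs(Y-ym-k)<5; print(k,m.sum(),X[m].min().round(1),X[m].max().round(1))
tomm([.5454,-.0577,.238],down(8.4))
E
python3 m.py | sed -n '/--/,$p'
```

```text
--
ymid 539.7521351915997 yr 187.49416128945467
-85 231 254.5 376.9
-75 227 254.0 377.1
-65 231 254.5 380.7
-55 230 254.1 381.0
-45 229 254.2 379.4
-35 225 254.3 376.4
-25 220 254.3 376.5
-15 225 252.8 376.7
-5 239 241.5 376.9
5 231 243.4 376.9
15 225 254.1 377.1
25 210 254.3 377.4
35 211 254.2 375.8
45 222 254.1 379.5
55 219 254.1 381.3
65 217 254.1 379.9
75 204 254.0 376.5
85 218 253.9 376.8
shift mm [-535.8 -507.8    0.9]
turn deg [-0.1  0.1 63.3]
```

Request:
{"api": "move_arm", "payload": {"motion": [[-44, -42, 0, 0, 0, 10, 0], [-88, -84, 0, 0, 0, 20, 0], [-132, -126, 0, 0, 0, 30, 0], [-176, -168, 0, 0, 0, 40, 0], [-220, -210, 0, 0, 0, 50, 0.3]], "newtons": 30}}

```text
clock: 0.72
tool_pos: [0.3399, 0.323, 0.2387]
eef_rot: [0.564, 0.826, 0.0, 0.0]
contact_force: [0.2, 0.9, -0.5]
opening: 0.911
finger_force: 0.0
```

```bash
python3 -c "
from h import *
tomm([.5454,-.0577,.238],down(8.4))"
```

```text
shift mm [-429.3   52.7    0.7]
turn deg [ 0.  0. 13.]
```

Request:
{"api": "move_arm", "payload": {"motion": [[-60, 7, 0, 0, 0, 6, 0.5], [-120, 15, 0, 0, 0, 13, 0.5], [-180, 22, 0, 0, 0, 13, 0.5], [-240, 29, 0, 0, 0, 13, 0.5], [-300, 37, 0, 0, 0, 13, 0.5]]}}

```text
clock: 1.35
tool_pos: [0.4851, 0.058, 0.2386]
eef_rot: [0.651, 0.759, 0.0, -0.0]
contact_force: [0.5, 0.6, 0.2]
opening: 0.502
finger_force: 0.0
```

```bash
python3 -c "
from h import *
tomm([.5454,-.0577,.238],down(8.4))"
```

```text
shift mm [-123.5   42.1    0.5]
turn deg [-0.  -0.   0.3]
```

Request:
{"api": "move_arm", "payload": {"motion": [[-60, 20, 0, 0, 0, 0, 0.5], [-115, 39, 0, 0, 0, 0, 0.5], [-123, 42, 0, 0, 0, 0, 0.5], [-123, 42, 0, 0, 0, 0, 0.5]]}}

```text
clock: 1.85
tool_pos: [0.5442, -0.0555, 0.2382]
eef_rot: [0.652, 0.758, -0.0, -0.001]
contact_force: [-0.1, 0.4, -0.2]
opening: 0.495
finger_force: 0.0
```

```bash
python3 -c "
from h import *
s=eyes.snapshot('wrist'); save(s,'wrist1'); np.savez('wrist1',**s)
T=s['world_to_cam'];print((-T[:3,:3].T@T[:3,3]).round(4),T[:3,:3].round(2)); st=r.get_state();print(st['tool_pos'],st['contact_force'])
W=cloud(s)
for lo,hi in ((.120,.14),(.028,.045)):
  p=W[(W[...,2]>lo)&(W[...,2]<hi)]*1000
  q=p[:,:2]; k=(abs(q-[545,-57])<[90,90]).all(1); q=q[k]
  if len(q)>3: print(len(q),cv2.minAreaRect(q.astype(np.float32)),np.median(p[k,2]))
"
```

```text
[0.534  0.0091 0.385 ] [[ 0.99  0.15 -0.  ]
 [ 0.15 -0.96  0.26]
 [ 0.04 -0.25 -0.97]]
[ 0.54389083 -0.05408067  0.23831942] [-0.19683424  0.40027783 -0.39900731]
628 ((546.23876953125, -60.43608093261719), (5.388351917266846, 59.59543228149414), 8.704594612121582) 132.49256531314774
7806 ((546.1797485351562, -61.243263244628906), (70.23638153076172, 129.3243865966797), 8.491825103759766) 36.66327000573787
```

View pics/wrist1.png

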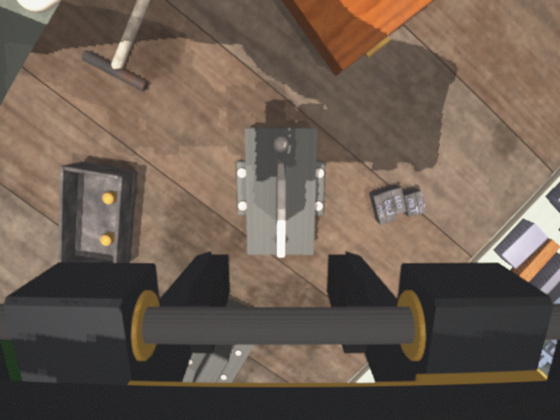

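```bash
python3 -c "
from h import *
st=r.get_state();print(st['tool_pos'],st['qd'].round(3))
tomm([.5457,-.0587,.098],down(8.5))"
```

```text
[ 0.54389083 -0.05408067  0.23831942] [-0.024 -0.01  -0.014  0.01  -0.001 -0.001  0.002]
shift mm [ -5.1   1.2 140.3]
turn deg [-0.1 -0.1  0.3]
```

Request:
{"api": "move_arm", "payload": {"motion": [[0, 0, 50, 0, 0, 0, 0.5], [0, 0, 95, 0, 0, 0, 0.5], [0, 0, 125, 0, 0, 0, 0.5], [0, 0, 140, 0, 0, 0, 0.6], [0, 0, 140, 0, 0, 0, 0.7]]}}

```text
clock: 2.52
tool_pos: [0.544, -0.0541, 0.0984]
eef_rot: [0.651, 0.759, -0.0, -0.001]
contact_force: [0.2, 0.7, -0.3]
opening: 0.313
finger_force: 0.0
```

```bash
python3 -c "
from h import *
st=r.get_state();print(st['tool_pos'],st['qd'].round(3))
tomm([.5457,-.0587,.098],down(8.5))"
```

```text
[ 0.54402949 -0.05412821  0.09836286] [ 0.01  -0.033  0.01  -0.019  0.001  0.013  0.   ]
shift mm [-4.8  1.   0.4]
turn deg [-0.1 -0.1  0.3]
```

Request:
{"api": "move_arm", "payload": {"motion": [[-5, 1, 0, 0, 0, 0.3, 0.7], [-5, 1, 0, 0, 0, 0.3, 0.85], [-5, 1, 0, 0, 0, 0.3, 1], [-5, 1, 0, 0, 0, 0.3, 1], [-5, 1, 0, 0, 0, 0.3, 1]], "newtons": 40}}

```text
clock: 3.15
tool_pos: [0.547, -0.0604, 0.0993]
eef_rot: [0.654, 0.757, 0.001, 0.001]
contact_force: [-0.4, 0.0, 5.6]
opening: 0.063
finger_force: 40.0
```

```bash
python3 -c "
from h import *
st=r.get_state();print(st['tool_pos'],st['qd'].round(3),st['contact_force'],st['moment'])
tomm([.5457,-.0587,.098],down(8.5))"
```

```text
[ 0.54700137 -0.06035311  0.09930631] [-0.001  0.001 -0.    -0.001 -0.    -0.001  0.   ] [-0.40216538  0.02653385  5.64009389] [-0.11400225  0.00141042  0.00708204]
shift mm [ 1.8 -1.   1.3]
turn deg [ 0.1  0.  -0.1]
```

```bash
cat >> h.py <<'E'
a0=np.radians(-43.7); BX=np.array([np.cos(a0),np.sin(a0),0]); BY=np.array([-BX[1],BX[0],0]); Z=np.array([0,0,1.])
def lean(th=17,L=.0773,edge=.2538,Y=.48975,gap=0,dz=0):
    t=np.radians(th); u=np.sin(t)*BX+np.cos(t)*Z; n=np.cos(t)*BX-np.sin(t)*Z
    corner=BX*(edge-.057*np.tan(t)-gap)+BY*Y+Z*dz; p=corner-.003*n+L*u
    return p,R.from_matrix(np.c_[np.cross(n,-u),n,-u])
E
python3 -c "
from h import *
p,Q=lean(gap=.015,dz=.12); print(p); tomm(p,Q); s=r.get_state(); A=R.from_quat(s['eef_rot']); print(np.degrees((A.inv()*down(-43.7)).as_rotvec()))"
```

```text
[0.51267049 0.18749812 0.19479947]
shift mm [250.2   2.3 -95.6]
turn deg [15.9  7.7 51.7]
[ 9.17880471e-02 -2.81944609e-02  5.20835089e+01]
```

Request:
{"api": "move_arm", "payload": {"motion": [[0, 0, -20, 0, 0, 0, 1], [0, 0, -50, 0, 0, 0, 1], [0, 0, -80, 0, 0, 0, 1], [0, 0, -105, 0, 0, 0, 1], [0, 0, -115, 0, 0, 0, 1]]}}

```text
clock: 3.78
tool_pos: [0.5464, -0.0603, 0.2145]
eef_rot: [0.654, 0.757, 0.0, 0.0]
contact_force: [0.8, 0.4, -2.1]
opening: 0.064
finger_force: 40.0
```

```bash
python3 -c "
from h import *
st=r.get_state();print(st['tool_pos'],st['contact_force'],st['opening'],st['finger_force'])
p,Q=lean(gap=.015,dz=.12); print(p); tomm(p,Q)
s=eyes.snapshot('side');save(s,'side1')"
```

```text
[ 0.54641528 -0.0602931   0.21450604] [ 0.75548395  0.43620774 -2.10562483] 0.06402587822543856 39.99654251150787
[0.51267049 0.18749812 0.19479947]
shift mm [250.1   2.7  19.7]
turn deg [15.9  7.7 51.7]
```

View pics/side1.png

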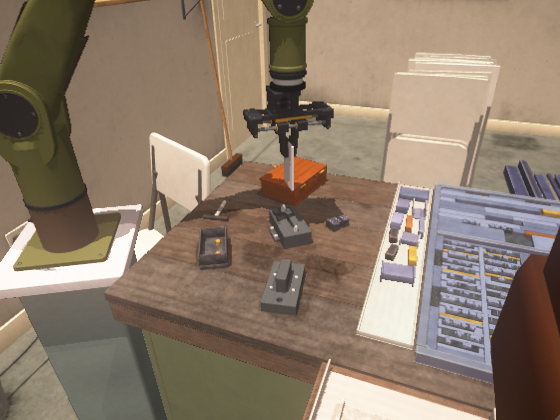

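Request:
{"api": "move_arm", "payload": {"motion": [[42, 0, 0, 2.6, 1.3, 8.6, 1], [84, 1, 3, 5.3, 2.6, 17.2, 1], [126, 1, 6, 8, 3.9, 25.8, 1], [168, 2, 10, 10.6, 5.1, 34.4, 1], [210, 2, 13, 13.2, 6.4, 43, 1]]}}

```text
clock: 4.45
tool_pos: [0.5168, 0.1491, 0.1992]
eef_rot: [0.88, 0.457, -0.051, -0.115]
contact_force: [-0.1, -1.3, -1.8]
opening: 0.066
finger_force: 40.0
```

```bash
python3 -c "
from h import *
p,Q=lean(gap=.012,dz=.06); print(p); tomm(p,Q)"
```

```text
[0.51483939 0.18542547 0.13479947]
shift mm [27.5 -5.7 68.4]
turn deg [2.5 1.4 8.4]
```

Request:
{"api": "move_arm", "payload": {"motion": [[27, -6, 10, 2.5, 1.4, 8.4, 1], [27, -6, 40, 2.5, 1.4, 8.4, 1], [27, -6, 65, 2.5, 1.4, 8.4, 1], [27, -6, 68, 2.5, 1.4, 8.4, 1]]}}

```text
clock: 4.95
tool_pos: [0.5131, 0.1837, 0.1344]
eef_rot: [0.908, 0.391, -0.06, -0.136]
contact_force: [0.1, 0.2, -0.5]
opening: 0.065
finger_force: 40.0
```

```bash
python3 -c "
from h import *
p,Q=lean(gap=.008,dz=.005); print(p); tomm(p,Q)
for n in ('side','wrist'):
  s=eyes.snapshot(n);save(s,n+'2');W=cloud(s);np.savez(n+'2',**s)
a=cv2.imread('pics/side2.png')[80:230,200:400];b=cv2.imread('pics/wrist2.png')
cv2.imwrite('pics/mix2.png',np.hstack([cv2.resize(a,(400,300)),cv2.resize(b,(400,300))]))
"
```

```text
[0.51773126 0.18266194 0.07979947]
shift mm [ 2.6 19.9 51. ]
turn deg [-0.1  0.2  0.2]
```

View pics/mix2.png

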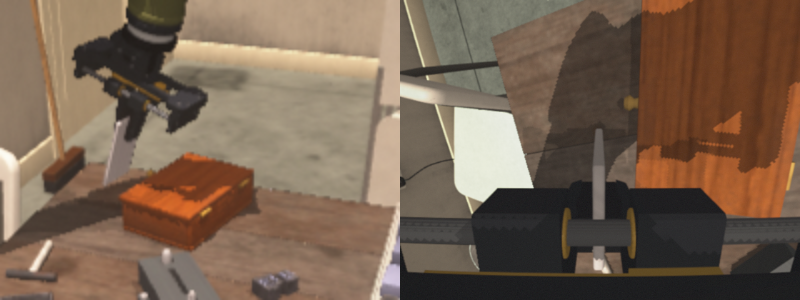

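Request:
{"api": "move_arm", "payload": {"motion": [[1, 7, 18, 0, 0, 0, 1], [2, 14, 36, 0, 0, 0, 1], [2, 18, 47, 0, 0, 0, 1], [2, 20, 51, 0, 0, 0, 1], [2, 20, 51, 0, 0, 0, 1]]}}

```text
clock: 5.68
tool_pos: [0.52, 0.1822, 0.0819]
eef_rot: [0.909, 0.391, -0.057, -0.135]
contact_force: [0.3, 0.7, -1.1]
opening: 0.067
finger_force: 40.0
```

```bash
python3 -c "
from h import *
p,Q=lean(gap=.004,dz=.000); print(p); tomm(p,Q);print(r.get_state()['contact_force'])
"
```

```text
[0.52062313 0.17989841 0.07479947]
shift mm [-1.2  4.   6.2]
turn deg [ 0.1 -0.1  0.3]
[ 0.28223257  0.69469534 -1.1161487 ]
```

Request:
{"api": "move_arm", "payload": {"motion": [[-1, 2, 3, 0, 0, 0, 1], [-1, 4, 6, 0, 0, 0, 1], [-1, 4, 6, 0, 0, 0, 1]]}}

```text
clock: 6.05
tool_pos: [0.5208, 0.18, 0.0752]
eef_rot: [0.909, 0.391, -0.057, -0.135]
contact_force: [0.2, -0.5, -2.1]
opening: 0.062
finger_force: 40.0
```

```bash
python3 -c "
from h import *
p,Q=lean(gap=.002,dz=.000); print(p); tomm(p,Q);print(r.get_state()['contact_force'])
"
```

```text
[0.52206906 0.17851664 0.07479947]
shift mm [-0.2  2.  -0.2]
turn deg [ 0.1 -0.1  0.3]
[ 0.1581449 -0.4625086 -2.0620919]
```

Request:
{"api": "move_arm", "payload": {"motion": [[0, 1.2, 0.4, 0, 0, 0, 1], [0, 2.3, 0.9, 0, 0, 0, 1], [0, 2.3, 0.9, 0, 0, 0, 1]]}}

```text
clock: 6.42
tool_pos: [0.522, 0.1794, 0.0745]
eef_rot: [0.908, 0.391, -0.057, -0.136]
contact_force: [-0.3, -0.1, 4.5]
opening: 0.065
finger_force: 40.1
```

```bash
python3 -c "
from h import *
p,Q=lean(gap=.00,dz=.000); print(p); tomm(p,Q);print(r.get_state()['contact_force'])
"
```

```text
[0.523515   0.17713488 0.07479947]
shift mm [-0.6  2.5 -1.1]
turn deg [ 0.  -0.1  0.3]
[-0.31405703 -0.08291309  4.52867339]
```

Request:
{"api": "move_arm", "payload": {"motion": [[0, 1.5, -0.5, 0, 0, 0, 1], [0, 1.5, -0.5, 0, 0, 0, 0.93], [0, 1.5, -0.5, 0, 0, 0, 0.88], [0, 1.5, -0.5, 0, 0, 0, 0.8], [0, 1.5, -0.5, 0, 0, 0, 0.75]]}}

```text
clock: 7.05
tool_pos: [0.5236, 0.1774, 0.0736]
eef_rot: [0.909, 0.391, -0.057, -0.135]
contact_force: [0.3, 0.7, 0.1]
opening: 0.248
finger_force: 0.0
```

```bash
python3 -c "
from h import *
print(r.get_state()['contact_force'])
for n in ('side','wrist'):
  s=eyes.snapshot(n);save(s,n+'3');np.savez(n+'3',**s)
a=cv2.imread('pics/side3.png')[80:230,200:400];b=cv2.imread('pics/wrist3.png')
cv2.imwrite('pics/mix3.png',np.hstack([cv2.resize(a,(400,300)),cv2.resize(b,(400,300))]))
"
```

```text
[0.25938913 0.69027396 0.12256693]
```

View pics/mix3.png

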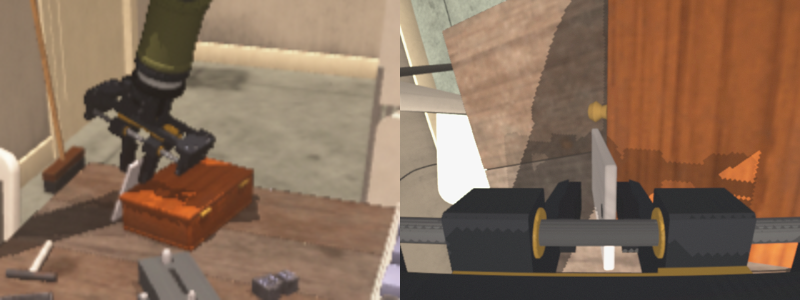

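Request:
{"api": "move_arm", "payload": {"motion": [[0, 0, -15, 0, 0, 0, 0.75], [0, 0, -45, 0, 0, 0, 0.75], [0, 0, -85, 0, 0, 0, 0.75], [0, 0, -125, 0, 0, 0, 0.6], [0, 0, -150, 0, 0, 0, 0.5]]}}

```text
clock: 7.78
tool_pos: [0.5561, 0.1466, 0.2204]
eef_rot: [0.909, 0.391, -0.055, -0.135]
contact_force: [0.7, 0.9, -0.4]
opening: 0.451
finger_force: 0.0
```

```bash
python3 -c "
from h import *
tomm([.4975,-.2710,.20],down(-19.9))
for n in ('top','side'):
  s=eyes.snapshot(n);np.savez(n+'4',**s);save(s,n+'4')
s=dict(np.load('side4.npz'));W=cloud(s)
X=W@BX;Y=W@BY
m=(abs(Y-.49)<.06)&(X>.21)&(X<.30)&(W[...,2]>.003)
g=m&(s['frame'].min(2)>110)
print(g.sum(),np.c_[X[g],Y[g],W[g][:,2]][::20].round(3).tolist())
"
```

```text
shift mm [-343.4  240.   -52.6]
turn deg [-16.4  -3.7 -23.4]
72 [[0.273, 0.51, 0.105], [0.273, 0.484, 0.099], [0.258, 0.464, 0.078], [0.242, 0.462, 0.028]]
```

Request:
{"api": "move_arm", "payload": {"motion": [[-43, 30, -7, -3.3, -0.7, -4.7, 0.4], [-86, 60, -13, -6.6, -1.5, -9.4, 0.4], [-129, 90, -20, -10, -2.2, -14, 0.4], [-172, 120, -26, -13, -3, -18.7, 0.4], [-215, 150, -33, -16.4, -3.7, -23.4, 0.4]]}}

```text
clock: 8.5
tool_pos: [0.5173, -0.115, 0.2043]
eef_rot: [0.817, 0.576, -0.001, -0.001]
contact_force: [0.0, -0.2, 0.6]
opening: 0.603
finger_force: 0.0
```

```bash
python3 -c "
from h import *
tomm([.4975,-.2710,.20],down(-19.9))
"
```

```text
shift mm [-153.6   33.8    4.4]
turn deg [-0.2  0.1  0.3]
```

```bash
cat >> h.py <<'E'
def rect(W,c,rad,lo,hi):
    p=W[(W[...,2]>lo)&(W[...,2]<hi)]*1000; q=p[:,:2]; q=q[(np.hypot(*(q-c).T)<rad)]
    return len(q),cv2.minAreaRect(q.astype(np.float32)) if len(q)>3 else None
E
python3 -c "
from h import *
print(r.get_state()['qd'].round(3))
s=eyes.snapshot('wrist');save(s,'wrist5');np.savez('wrist5',**s); W=cloud(s)
print(rect(W,[546,-60],85,.031,.042)); print('dowels',[rect(W,c,18,.045,.06) for c in ([539,-10],[553,-109])])
s=dict(np.load('top4.npz'));W=cloud(s)
print(rect(W,[546,-60],85,.031,.042)); print('dowels',[rect(W,c,18,.045,.06) for c in ([539,-10],[553,-109])])
print(rect(W,[496,-269],85,.017,.03),rect(W,[496,-269],85,.05,.075))
a=cv2.imread('pics/top4.png')[160:260,215:405]
cv2.imwrite('pics/mix5.png',np.vstack([cv2.resize(a,(400,210)),cv2.resize(cv2.imread('pics/wrist5.png'),(400,300))]))
"
```

```text
[ 0.711 -0.137 -0.12   0.378  0.362 -0.724  1.008]
(11220, ((546.437255859375, -60.64042663574219), (70.30404663085938, 129.90420532226562), 8.471534729003906))
dowels [(247, ((539.5538330078125, -11.503870010375977), (13.453810691833496, 13.017406463623047), 69.63917541503906)), (108, ((553.6038208007812, -109.77679443359375), (9.612984657287598, 9.271953582763672), 51.882118225097656))]
(1521, ((545.2904663085938, -57.67273712158203), (71.05467987060547, 129.99708557128906), 8.323771476745605))
dowels [(27, ((537.7852172851562, -8.9226655960083), (11.57105827331543, 12.006010055541992), 53.37574005126953)), (14, ((552.7694091796875, -107.71516418457031), (7.0750579833984375, 7.920225143432617), 87.63105010986328))]
(1235, ((496.76092529296875, -269.44659423828125), (131.43624877929688, 71.38453674316406), 70.55374145507812)) (282, ((496.5726318359375, -268.74505615234375), (63.994319915771484, 22.029422760009766), 71.31917572021484))
```

View pics/mix5.png

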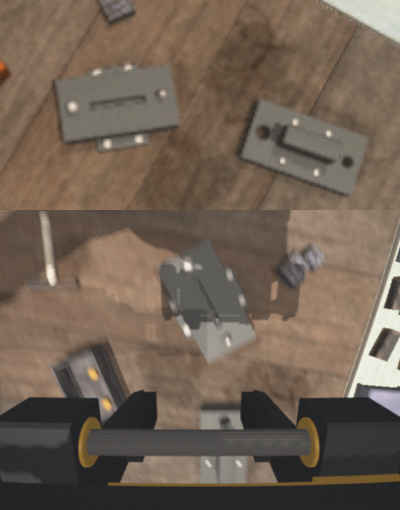

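Request:
{"api": "move_arm", "payload": {"motion": [[-50, 11, 0, 0, 0, 0, 0.4], [-100, 22, 0, 0, 0, 0, 0.4], [-145, 32, 4, 0, 0, 0, 0.4], [-154, 34, 4, 0, 0, 0.3, 0.4], [-154, 34, 4, 0, 0, 0.3, 0.4]]}}

```text
clock: 9.18
tool_pos: [0.4974, -0.2696, 0.2003]
eef_rot: [0.82, 0.572, -0.001, -0.002]
contact_force: [0.1, 1.1, 0.1]
opening: 0.6
finger_force: 0.0
```

```bash
python3 -c "
from h import *
print(r.get_state()['qd'].round(3))
s=eyes.snapshot('wrist');np.savez('wrist6',**s); W=cloud(s);save(s,'wrist6')
print(rect(W,[497,-271],85,.017,.03),rect(W,[497,-271],85,.055,.07))
p=W[(W[...,2]>.055)&(W[...,2]<.07)]*1000;q=p[np.hypot(*(p[:,:2]-[497,-271]).T)<60];print(np.median(q[:,2]))
tomm([.4976,-.2718,.20],down(-19.7))
"
```

```text
[-0.034 -0.007 -0.028  0.01  -0.006  0.    -0.001]
(7738, ((497.2077331542969, -272.35089111328125), (129.9151153564453, 70.21772003173828), 70.25733947753906)) (1964, ((497.7281799316406, -270.86700439453125), (62.88927459716797, 21.84661865234375), 70.48332977294922))
62.43816939994982
shift mm [-3.3  0.9  0.4]
turn deg [-0.3 -0.  -0.4]
```

Request:
{"api": "move_arm", "payload": {"motion": [[-2, 0.5, 50, 0, 0, -0.4, 0.4], [-3.5, 1, 100, 0, 0, -0.4, 0.4], [-3.5, 1, 140, 0, 0, -0.4, 0.4], [-3.5, 1, 162, 0, 0, -0.4, 0.5], [-3.5, 1, 167, 0, 0, -0.4, 0.5]]}}

```text
clock: 9.85
tool_pos: [0.4968, -0.2708, 0.0324]
eef_rot: [0.817, 0.577, -0.001, -0.003]
contact_force: [-0.9, -0.2, -0.2]
opening: 0.5
finger_force: 0.0
```

```bash
python3 -c "
from h import *
print(r.get_state()['qd'].round(3))
tomm([.4975,-.2720,.031],down(-19.7))
"
```

```text
[ 0.015  0.03  -0.001 -0.015 -0.003 -0.063  0.004]
shift mm [-0.9  1.1  1.4]
turn deg [-0.4 -0.1  0.1]
```

Request:
{"api": "move_arm", "payload": {"motion": [[-1, 1, 1, -0.3, 0, 0, 0.5], [-1, 1, 1, -0.3, 0, 0, 0.65], [-1, 1, 1, -0.3, 0, 0, 0.75], [-1, 1, 1, -0.3, 0, 0, 1], [-1, 1, 1, -0.3, 0, 0, 1]], "newtons": 60}}

```text
clock: 10.48
tool_pos: [0.4975, -0.275, 0.0336]
eef_rot: [0.818, 0.575, 0.0, 0.001]
contact_force: [-0.9, 0.6, 5.9]
opening: 0.245
finger_force: 60.0
```

```bash
python3 -c "
from h import *
s=r.get_state();print(s['contact_force'],s['moment'],R.from_quat(s['eef_rot']).as_matrix().round(4))
"
```

```text
[-0.93407387  0.6040974   5.90388509] [ 0.08874562  0.43213651 -0.00803157] [[ 3.378e-01  9.412e-01  1.400e-03]
 [ 9.412e-01 -3.378e-01 -1.100e-03]
 [-6.000e-04  1.600e-03 -1.000e+00]]
```

Request:
{"api": "move_arm", "payload": {"motion": [[0, 0, -20, 0, 0, 0, 1], [0, 0, -50, 0, 0, 0, 1], [0, 0, -75, 0, 0, 0, 1], [0, 0, -85, 0, 0, 0, 1], [0, 0, -85, 0, 0, 0, 1]]}}

```text
clock: 11.1
tool_pos: [0.4975, -0.2749, 0.1183]
eef_rot: [0.818, 0.575, 0.0, 0.001]
contact_force: [0.4, -0.1, -6.0]
opening: 0.247
finger_force: 60.0
```

```bash
cat > off.py <<'E'
from h import *
s=eyes.snapshot('wrist'); np.savez('wlast',**s); save(s,'wlast')
st=r.get_state(); A=R.from_quat(st['eef_rot']); print(st['tool_pos'],st['contact_force'],st['moment'],st['opening'],st['qd'].round(3))
L=A.inv().apply(cloud(s).reshape(-1,3)-st['tool_pos'])*1000
L=L[np.isfinite(L).all(1)]
for lo,hi in ((1,14),(-36,-24)):   # tool z of plate top / rib top
    q=L[(L[:,2]>lo)&(L[:,2]<hi)&(abs(L[:,0])<90)&(abs(L[:,1])<50)]
    if len(q)<10: print('few');continue
    print(len(q),'z',np.median(q[:,2]).round(1),'x max',np.percentile(q[:,0],[99,100]).round(1),'y',q[:,1].min().round(1),q[:,1].max().round(1))
    for x0 in (25,35,45,55,62):
        m=abs(q[:,0]-x0)<4
        if m.sum()>20: print(x0,m.sum(),'y',q[m,1].min().round(1),q[m,1].max().round(1),'z',np.median(q[m,2]).round(2))
E
python3 off.py
```

```text
[ 0.49702181 -0.27459189  0.11753179] [-0.30859118  0.52038949 -5.3890618 ] [-0.01717294  0.08787761 -0.03484749] 0.24128860079805728 [ 0.001  0.018 -0.005  0.006 -0.002 -0.001 -0.002]
18891 z 8.1 x max [67.  67.5] y -35.1 35.3
25 1609 y -34.7 35.0 z 7.91
35 2456 y -35.1 35.1 z 8.05
45 2654 y -34.9 35.2 z 8.15
55 2401 y -34.8 35.1 z 8.1
62 2944 y -35.0 35.2 z 8.07
8263 z -29.7 x max [34.8 35.2] y -26.0 26.7
25 1306 y -11.0 10.9 z -29.77
35 842 y -10.7 10.9 z -28.93
```

```bash
python3 -c "
from h import *
tomm([.5469,-.0631,.108],down(8.4))
"
```

```text
shift mm [215.9 -24.5   9.4]
turn deg [  0.    0.  -28.1]
```

Request:
{"api": "move_arm", "payload": {"motion": [[40, -5, 0, 0, 0, -6, 1], [85, -10, 0, 0, 0, -13, 1], [130, -15, 0, 0, 0, -20, 1], [175, -20, 0, 0, 0, -25, 1], [205, -23, 0, 0, 0, -28, 1]]}}

```text
clock: 11.78
tool_pos: [0.5446, -0.071, 0.1164]
eef_rot: [0.653, 0.758, -0.0, -0.001]
contact_force: [0.1, -0.2, -5.2]
opening: 0.245
finger_force: 60.0
```

```bash
python3 -c "
from h import *
tomm([.5469,-.0631,.108],down(8.4))
"
```

```text
shift mm [7.5 3.5 8.4]
turn deg [-0.1 -0.1  0.1]
```

Request:
{"api": "move_arm", "payload": {"motion": [[7, 3.5, 4, 0, 0, 0.1, 1], [7.5, 3.5, 8, 0, 0, 0.1, 1], [7.5, 3.5, 8, 0, 0, 0.1, 1], [7.5, 3.5, 8, 0, 0, 0.1, 1]]}}

```text
clock: 12.28
tool_pos: [0.5469, -0.0679, 0.1095]
eef_rot: [0.656, 0.755, -0.001, 0.001]
contact_force: [-0.5, 0.1, -4.1]
opening: 0.245
finger_force: 60.0
```

```bash
python3 off.py; python3 -c "
from h import *
tomm([.5469,-.0631,.090],down(8.4))
s=dict(np.load('wlast.npz'));W=cloud(s)
print(rect(W,[531,45],60,.004,.012))
s=eyes.snapshot('side');np.savez('side7',**s);save(s,'side7')
a=s['frame'][180:260,230:350,::-1];cv2.imwrite('pics/mix7.png',np.vstack([cv2.resize(a,(440,293),interpolation=cv2.INTER_CUBIC),cv2.resize(cv2.imread('pics/wlast.png'),(440,300))]))
"
```

```text
[ 0.54708211 -0.06766186  0.10962425] [ 1.20109989 -0.05786092 -5.26365649] [-0.07895927  0.01535031 -0.00731646] 0.24571091125562416 [-0.005 -0.005 -0.007 -0.001  0.001  0.001 -0.003]
18890 z 9.0 x max [67.1 67.6] y -36.1 34.3
25 1624 y -35.8 34.1 z 8.86
35 2468 y -35.9 34.0 z 8.99
45 2670 y -36.0 34.1 z 9.06
55 2302 y -36.1 34.3 z 8.98
62 2945 y -36.1 34.2 z 8.97
8202 z -28.8 x max [34.8 35.3] y -27.0 25.7
25 1297 y -12.0 9.8 z -28.85
35 835 y -11.8 10.0 z -28.14
shift mm [ 4.6  0.4 19.6]
turn deg [ 0.   0.1 -0.4]
(160, ((576.6666870117188, 71.23117065429688), (2.4164624214172363, 24.019100189208984), 49.697689056396484))
```

View pics/mix7.png

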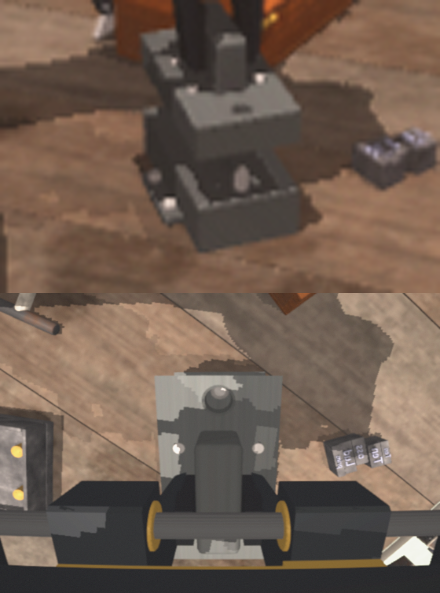

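Request:
{"api": "move_arm", "payload": {"motion": [[4.7, 1, 2, 0, 0, -0.4, 1], [4.7, 1, 4, 0, 0, -0.4, 1], [4.7, 1, 8, 0, 0, -0.4, 1], [4.7, 1, 12, 0, 0, -0.4, 1], [4.7, 1, 12, 0, 0, -0.4, 1]]}}

```text
clock: 13.0
tool_pos: [0.5473, -0.0615, 0.0971]
eef_rot: [0.652, 0.758, -0.0, 0.0]
contact_force: [-0.0, 0.3, -5.5]
opening: 0.249
finger_force: 60.0
```

```bash
python3 off.py
cat > bore.py <<'E'
from h import *
s=dict(np.load('wlast.npz'));W=cloud(s);st=r.get_state();A=R.from_quat(st['eef_rot'])
L=A.inv().apply(W.reshape(-1,3)-st['tool_pos']).reshape(W.shape)*1000
tomm([.5469,-.0631,.0696],down(8.4))
ok=np.isfinite(L[...,2])
reg=ok&(abs(L[...,0]-52)<13)&(abs(L[...,1])<13)
top=np.median(L[...,2][reg&(L[...,2]<14)])
hole=reg&(L[...,2]>top+2)
print('plate top z',top,'hole px',hole.sum(),'z range',L[...,2][hole].min(),L[...,2][hole].max())
# rim: rays of the hole pixels cast to plate-top plane
v,u=np.nonzero(hole); print('uv mean',u.mean(),v.mean(),u.min(),u.max(),v.min(),v.max())
zt=st['tool_pos'][2]-top/1000
P=ray(s,np.c_[u,v],zt); (c,rad)=cv2.minEnclosingCircle((P[:,:2]*1000).astype(np.float32)); print('bore world',np.round(c,2),'rad',rad)
zw=W[...,2][hole]; d=W[hole][(zw>.049)&(zw<.056)]*1000; print('dowel px',len(d), d.mean(0) if len(d) else '', np.percentile(zw,[5,50,95]))
if len(d)>5: print(cv2.minEnclosingCircle(d[:,:2].astype(np.float32)))
x0,x1,y0,y1=u.min()-12,u.max()+12,v.min()-12,v.max()+12
cv2.imwrite('pics/bore.png',cv2.resize(s['frame'][y0:y1,x0:x1,::-1],None,fx=10,fy=10,interpolation=cv2.INTER_CUBIC)[:600,:800])
E
python3 bore.py
```

```text
[ 0.5474881  -0.06154548  0.09736412] [ 0.28551328  0.07767912 -4.78462512] [-0.0936015   0.04744512 -0.00132898] 0.2437386111256408 [ 0.    -0.006 -0.    -0.002 -0.001  0.003  0.001]
18889 z 9.1 x max [67.4 67.9] y -36.1 34.3
25 1598 y -35.8 34.0 z 8.9
35 2424 y -35.9 34.1 z 9.03
45 2696 y -35.8 34.1 z 9.15
55 2384 y -35.9 34.3 z 9.08
62 2917 y -36.1 34.3 z 9.01
8224 z -28.7 x max [35.2 35.5] y -27.3 25.8
25 1299 y -12.0 9.9 z -28.81
35 879 y -11.8 10.1 z -28.18
shift mm [-1.4 -0.8 27.8]
turn deg [0.  0.1 0.2]
plate top z 9.167623294878698 hole px 997 z range 11.175420511975823 62.51881670025794
uv mean 277.2246740220662 149.87261785356068 258 298 123 179
bore world [542.91  -8.85] rad 12.878885269165039
dowel px 439 [538.92436464 -11.29839151  51.58281349] [0.03623225 0.05170803 0.08344178]
((538.9044799804688, -11.237414360046387), 6.850774765014648)
```

```bash
cat > bore.py <<'E'
from h import *
s=dict(np.load('wlast.npz'));W=cloud(s);st=r.get_state();A=R.from_quat(st['eef_rot'])
L=A.inv().apply(W.reshape(-1,3)-st['tool_pos']).reshape(W.shape)*1000
tomm([.5469,-.0631,.0696],down(8.4))
top=np.nanmedian(L[...,2][(abs(L[...,0]-62)<3)&(abs(L[...,1])<20)])
P=A.inv().apply(ray(s,np.stack(np.meshgrid(np.arange(560),np.arange(420)),-1).reshape(-1,2),st['tool_pos'][2]-top/1000)-st['tool_pos']).reshape(W.shape)*1000
hole=(np.hypot(P[...,0]-52.4,P[...,1]+.9)<12)&(L[...,2]>top+1.0)
n,lab,stt,_=cv2.connectedComponentsWithStats(hole.astype(np.uint8)); k=1+stt[1:,4].argmax(); h=lab==k
q=P[h][:,:2].astype(np.float32); c,rad=cv2.minEnclosingCircle(q); print('bore local circ',np.round(c,2),round(rad,2),'mean',q.mean(0).round(2),'area r',len(q))
dm=h&(W[...,2]>.049)&(W[...,2]<.0555); d=L[dm]; cd,rd=cv2.minEnclosingCircle(d[:,:2].astype(np.float32)); print('dowel local circ',np.round(cd,2),round(rd,2),'mean',d.mean(0).round(2),len(d))
E
python3 bore.py
```

```text
shift mm [-1.4 -0.8 27.8]
turn deg [0.  0.1 0.2]
bore local circ [53.07 -0.86] 9.24 mean [53.3  -1.02] area r 1165
dowel local circ [51.08 -1.02] 6.85 mean [51.01 -1.01 45.72] 439
```

Request:
{"api": "move_arm", "payload": {"motion": [[-1, 0, 2, 0, 0, 0.1, 1], [-1.6, 0, 5, 0, 0, 0.1, 1], [-1.6, 0, 8, 0, 0, 0.1, 1], [-1.6, 0, 8, 0, 0, 0.1, 1]]}}

```text
clock: 13.55
tool_pos: [0.5477, -0.063, 0.0893]
eef_rot: [0.653, 0.757, -0.0, 0.0]
contact_force: [0.2, 0.4, -4.1]
opening: 0.241
finger_force: 60.0
```

```bash
python3 off.py; python3 bore.py
```

```text
[ 0.5477847  -0.06304779  0.08943418] [ 0.15894941 -0.03858272 -4.91714518] [-0.04707291  0.08073826  0.00134991] 0.24257017168091166 [ 0.    -0.004  0.    -0.003  0.     0.001  0.   ]
18891 z 9.0 x max [67.4 67.9] y -36.1 34.4
25 1586 y -35.7 34.1 z 8.83
35 2429 y -35.7 34.2 z 8.92
45 2686 y -35.9 34.2 z 9.01
55 2375 y -35.9 34.2 z 8.98
62 2912 y -36.1 34.4 z 8.93
8207 z -28.8 x max [35.2 35.8] y -27.1 25.9
25 1292 y -12.0 9.9 z -28.83
35 882 y -11.7 10.1 z -28.18
shift mm [ 0.1 -0.9 19.8]
turn deg [0.  0.1 0.1]
bore local circ [52.87 -1.29] 9.42 mean [53.29 -0.96] area r 1135
dowel local circ [52.06 -1.23] 6.94 mean [52.45 -1.23 37.88] 487
```

Request:
{"api": "move_arm", "payload": {"motion": [[-0.3, -0.3, 3, 0, 0, 0.1, 1], [-0.3, -0.3, 6, 0, 0, 0.1, 1], [-0.3, -0.3, 9, 0, 0, 0.1, 1], [-0.3, -0.3, 11, 0, 0, 0.1, 1], [-0.3, -0.3, 11, 0, 0, 0.1, 1]]}}

```text
clock: 14.22
tool_pos: [0.5476, -0.0634, 0.0784]
eef_rot: [0.654, 0.757, -0.0, 0.001]
contact_force: [-0.0, -0.1, -5.1]
opening: 0.249
finger_force: 60.0
```

```bash
python3 -c "
from h import *
s=r.get_state();print(s['contact_force'],s['moment'])
tomm([.5469,-.0631,.0696],down(8.4))"
```

```text
[-2.66279385e-03 -8.83935763e-02 -5.06158296e+00] [-0.08382186  0.07063411 -0.0768843 ]
shift mm [ 0.4 -0.6  8.8]
turn deg [ 0.   0.1 -0. ]
```

Request:
{"api": "move_arm", "payload": {"motion": [[0, 0, 2, 0, 0, 0, 1], [0, 0, 4, 0, 0, 0, 1], [0, 0, 6, 0, 0, 0, 1], [0, 0, 8, 0, 0, 0, 1], [0, 0, 8, 0, 0, 0, 1]]}}

```text
clock: 14.85
tool_pos: [0.5476, -0.0634, 0.0704]
eef_rot: [0.654, 0.757, -0.0, 0.001]
contact_force: [-0.9, 0.8, -5.1]
opening: 0.247
finger_force: 60.0
```

```bash
python3 -c "
from h import *
s=r.get_state();print(s['contact_force'],s['moment'])
tomm([.5469,-.0631,.0696],down(8.4))"
```

```text
[-0.86563758  0.83756531 -5.1291892 ] [-0.10700101  0.04106838 -0.02298618]
shift mm [ 0.4 -0.6  0.8]
turn deg [ 0.   0.1 -0. ]
```

Request:
{"api": "move_arm", "payload": {"motion": [[0, 0, 0.5, 0, 0, 0, 1], [0, 0, 1, 0, 0, 0, 1], [0, 0, 1.5, 0, 0, 0, 1], [0, 0, 1.5, 0, 0, 0, 1]]}}

```text
clock: 15.35
tool_pos: [0.5478, -0.0635, 0.0696]
eef_rot: [0.654, 0.757, 0.0, 0.001]
contact_force: [-1.2, 1.2, 0.8]
opening: 0.244
finger_force: 60.0
```

Request:
{"api": "move_arm", "payload": {"motion": [[0, 0, 0.5, 0, 0, 0, 1], [0, 0, 1, 0, 0, 0, 1], [0, 0, 1, 0, 0, 0, 1], [0, 0, 1, 0, 0, 0, 1]]}}

```text
clock: 15.85
tool_pos: [0.5478, -0.0634, 0.0695]
eef_rot: [0.654, 0.757, 0.0, 0.001]
contact_force: [-3.9, 1.1, 11.8]
opening: 0.244
finger_force: 60.0
```

```bash
python3 off.py; python3 -c "
from h import *
s=dict(np.load('wlast.npz'));W=cloud(s)
for c,rad in (([535,10],22),):
  p=W[(np.hypot(W[...,0]*1000-c[0],W[...,1]*1000-c[1])<rad)][:,2]*1000; print('upper top z',np.percentile(p,[10,50,90]))
s=eyes.snapshot('side');a=s['frame'][180:260,230:350,::-1];b=s['frame'][130:230,230:350,::-1]
cv2.imwrite('pics/end.png',np.hstack([cv2.resize(a,(400,300),interpolation=cv2.INTER_CUBIC),cv2.resize(s['frame'][...,::-1],(400,300))]))
W=cloud(s);p=W[(abs(W[...,0]-.55)<.05)&(abs(W[...,1]+.06)<.08)&(W[...,2]<.075)&(W[...,2]>.045)]; print(np.percentile(p[:,2],[25,50,75])*1000)
"
```

```text
[ 0.54775543 -0.06347348  0.06950852] [-2.68939177  0.52146071 11.62729632] [ 0.08289425  0.77851155 -0.00174907] 0.2424139597449783 [ 0.001 -0.001  0.001 -0.     0.001  0.001  0.001]
18885 z 8.7 x max [67.4 67.9] y -36.1 34.5
25 1595 y -35.6 34.3 z 8.61
35 2415 y -35.7 34.3 z 8.71
45 2694 y -35.8 34.3 z 8.79
55 2398 y -35.8 34.5 z 8.66
62 2909 y -35.9 34.4 z 8.64
8230 z -29.1 x max [35.1 35.6] y -27.0 26.0
25 1291 y -11.8 10.0 z -29.11
35 890 y -11.5 10.2 z -28.39
upper top z [-0.16051944  1.46378431 61.16034783]
[57.64896808 60.07968073 61.02380739]
```

View pics/end.png

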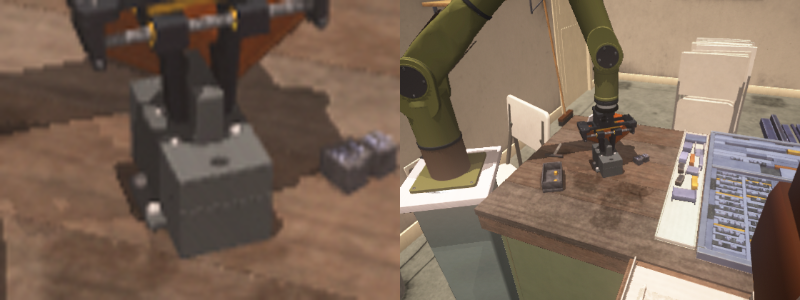

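Request:
{"api": "move_arm", "payload": {"motion": [[0, 0, 0.1, 0, 0, 0, 1], [0, 0, 0.1, 0, 0, 0, 1], [0, 0, 0.1, 0, 0, 0, 1], [0, 0, 0.1, 0, 0, 0, 1]]}}

```text
clock: 16.45
tool_pos: [0.5478, -0.0635, 0.0695]
eef_rot: [0.654, 0.757, 0.0, 0.001]
contact_force: [-2.0, 1.5, 12.7]
opening: 0.241
finger_force: 60.0
```

```bash
python3 -c "
from h import *
s=eyes.snapshot('side');W=cloud(s);X=W@BX;Y=W@BY
g=(abs(Y-.49)<.06)&(X>.21)&(X<.30)&(W[...,2]>.003)&(s['frame'].min(2)>110)
print(g.sum(),np.c_[X[g],Y[g],W[g][:,2]][::15].round(3).tolist())
W=cloud(eyes.snapshot('top'))
for c,lo,hi in (([355,-116],.02,.07),([673,-52],.012,.05),([370,69],.005,.05)): print(rect(W,c,75,lo,hi))
print(r.get_state()['contact_force'])
"
```

```text
26 [[0.271, 0.477, 0.105], [0.271, 0.462, 0.098]]
(297, ((355.03912353515625, -122.53370666503906), (98.94862365722656, 64.39128112792969), 88.11473083496094))
(0, None)
(0, None)
[-3.66014968  0.55217883 12.42268295]
```

```bash
python3 -c "
from plant import finish_job
print(finish_job())"
```

```text
the job is handed in; nothing more can be done
None
```

The job is handed in. The core plate is released and leaning on the wooden box at about 20°, and the mould is closed onto both dowels. The rib is still gripped, with a steady push of about 12 N. In the last pictures the tray had not moved. The type block and the key were hidden from the top camera then, so I could not re-measure them.

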